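# File the mended watch in the bench drawer and ring the counter bell

## Robot

A 7-joint arm with a two-finger parallel gripper is mounted at the origin on the work surface. World frame = base frame: x ahead of the robot, y to its left, z up, the work surface at z = 0. Lengths are in m, angles in rad, forces in N, time in s.
With the tool pointing down it reaches from about 0.4 to 0.875 m from the base axis. Payload 4.4 kg.
Tool frame: the origin (TCP) lies between the finger pads; the fingertips stand 17 mm ahead of it and the grasp point (between the pads) lies 2 mm behind it; z points along the fingers, y is the line along which they close (so a half turn about z gives the same grasp; the last joint's range is limited). The gripper opens to 85 mm and grips with 20 to 120 N. Pads are 22 mm wide; open, the fingers measure 114 mm over their backs; the gripper's body (76 mm by 85 mm) begins 54 mm behind the grasp point. The pads swing forward as they close: fully open they stand 13 mm farther back than shut.
Start: joints at [-1.356, 0.628, 0.038, 1.517, -0.027, 0.996, -0.02], TCP at [0.18, 0.625, 0.248] pointing down, gripper open.
Joint ranges: [-3.06, 3.06], [-0.37, 2.12], [-1.25, 1.32], [0.18, 2.47], [-1.1, 4.24], [0.23, 1.98], [-2.94, 2.94]. Speed limits (rad/s): [2.57, 2.57, 3.14, 3.14, 3.14, 3.14, 3.14].

## Interface

Orientations are given as a unit quaternion [w, x, y, z].
In Python, from rig import arm, get_image, calibration, workorder gives the robot as it stands. The module is installed in compiled form; this text tells all that it offers.
- The arm moves only by the tool arm_command, never from a script. Its argument "series" is text: rows parted by semicolons, each of 7 numbers parted by spaces: the shift along the tool's x, y, z in units of 20 mm (1.0 is 20 mm), then the turn, a rotation vector about the tool's x, y, z in units of 0.12 rad (1.0 is 0.12 rad), then the opening, from 0 (shut) to 1 (fully open). A call has 1 to 8 rows; each row shifts and turns the commanded pose from where the row before left it, along the tool's axes as they then stand; what a row does not reach is not made up. A row lasts 1/10 s, in which the tool goes at most 50 mm and 8.59 degrees, less where a joint would pass 70% of its speed; a pose out of reach is approached as far as the arm can. A call with a number of a shift or a turn outside -1 to 1 is refused whole. A call with a gripper value outside its range is refused whole. The fingers move at their own pace and stop on an object; the grip force is fixed at half the most. Time passes only in rows, so rows that do not move let the fingers close. It gives the time, the measured TCP pose, the force, the opening and the grip force at its end, in the units of the state.
- arm.sense(): the state, without advancing time (a new reading comes with each control period).
- get_image(name): name is "scene" or "top" or "wrist"; returns the picture (420x560x3 uint8, blue, green, red); there is no depth.
- calibration(name): a dict with "camera_matrix" (3x3 intrinsics, pixels), "k1" (the pictures are not rectified: a ray, as slopes to the right and down, at radius r is drawn at 1 + k1 r^2 times it, then the intrinsics apply), "eye" and "attitude" of the camera in the world; the wrist camera has in their place "tool_from_camera" (4x4, takes a point from camera to tool coordinates, whose origin is the TCP and whose axes are the flange's). Camera axes: x right, y down, z forward; pixel columns grow to the right and rows downward; lengths in m; the calibration is good to about 2 mm. A picture is of the moment at which its call begins: read the wrist's pose just before it. calibration takes no time and is no camera call.
- workorder.hand_in(): hands the job in; it is judged then, once.
The state is a dict: "clock": time; "joints": joint angles; "qvel": joint speeds; "effort": joint torques, N m; "tcp_pos": TCP position; "tcp_rot": TCP orientation; "force": force on the tool from outside, world axes, zero at the start; "torque": the same for the moment, N m; "gripper_width": finger opening in m; "grip_force": force on a finger pad.
Only numpy, scipy, OpenCV 4.12 (cv2) and the standard library are available. Lean on these libraries where they do the work, as an engineer would, in place of code of your own. Each camera call takes 0.05 s, during which the arm holds its last target. There are 200 camera calls.

## Task

The watch on its cushion is mended: set it down, dial up, flat on the floor of the drawer that stands ajar, beside the tin that stays in there (do not drop or tip the watch), and then slide the drawer gently all the way shut. Finally press the desk bell's plunger right down to its stop to call the front of the shop. Leave the other things on the bench where they are.

Things in the scene. Friction and masses are not known exactly. Their poses are not given: they have to be found in the camera images.
- watch: Steel wristwatch strapped round its grey cushion, one rigid piece, 130 g (+-30%). Cushion 78 (x) x 50 (y) x 40 mm high; the steel bracelet, 20 mm wide, goes round its middle: there it is 54 mm wide in y, with flat upright sides; on top the round watch head, 38 mm across, white dial; 50 mm high in all. Origin: centre of underside, z up. Starts upright beside the cabinet, any yaw.
- spare_cushion: The same grey cushion without a watch, 78 (x) x 50 (y) x 40 mm high; a bystander. Origin: centre of the underside.
- block: Grey plastic bracelet holding block with slots in its top, 62 (x) x 46 (y) x 30 mm high; a bystander. Origin: centre of the underside.
- cabinet: Low grey drawer unit, fixed, 220 deep (x) x 262 wide (y) x 100 mm high, with one drawer in its -x face, which looks roughly towards the robot. Its flat top reaches from 95 mm in front of (-x) to 110 mm behind its origin; the shut drawer's 15 mm front lies before that. Origin: centre of the underside, on the bench.
- cabinet_drawer0 (a joint): How far the drawer stands out along the cabinet's -x, in m: 0 fully shut, 0.149 at its outer stop. It starts ajar between 0.02 and 0.09. Slides with about 1 N of friction plus light damping, stays where it is left, no catch.
- drawer_floor (a point): Centre of the drawer's inner floor (upper face), moving with the drawer, axes as the cabinet's; 22 mm above the bench. Inside 175 (x) x 220 (y) mm; side and back walls 6 mm thick, rising 56 mm above the floor, front panel 65 mm; 66 mm free between floor and the cabinet's top board.
- cabinet_drawer0_handle (a point): Middle of the drawer's handle, a level steel bar 120 mm long along the cabinet's y, 11 mm thick, its axis 35 mm out from the drawer's front panel (joined to it at both ends), 62 mm above the bench; the cabinet's top is 38 mm higher.
- tin: Round flat aluminium tin, 40 mm across and 15 mm high, loose on the drawer's floor, at first mostly hidden under the cabinet's top. It may be pushed about but stays in the drawer. Origin: centre of the underside.
- bell (a joint): Travel of the desk bell's plunger, in m: 0 up, 0.007 right down at its stop. Spring: 1.5 N to start, 5 N at the stop; returns by itself.
- bell_top (a point): Centre of the plunger's flat round top, 20 mm across, 68 mm above the bench when up. The bell is a fixed steel dome of 84 mm across and 46 mm high with a short collar to 51 mm; the plunger's head is 8 mm thick and stands 9 mm clear of the collar.
- hammer: Small hammer, 220 mm long, head about 25 mm high, lying across the rear half of the cabinet's flat top; a bystander. Origin: centre of its underside, on the cabinet's top.
- loupe: Black eyepiece loupe, 34 mm across, 34 mm high, standing at the right edge of the mat; a bystander. Origin: centre of its underside.
- bottle: Amber glass bottle, 48 mm across, 125 mm high, standing on the right; a bystander. Origin: centre of its underside.
- driver_stand: Fixed round stand of small screwdrivers, 90 mm across, 125 mm high, on the left; an obstacle. Origin: centre of its underside.

How it is judged:
By the outcome, as a careful person would: the job done as asked, in the order asked, and still so for the second after the job is handed in, with the robot touching nothing.
It also fails if it takes over 72 s, if anything falls off the work surface, if the arm or the gripper's body presses on something with over 40 N, if the wrist force passes 120 N, or if a joint passes its speed limit or range.

## Working session

There is one attempt and no reset: what is moved stays moved. The work goes in short steps, Python scripts to look and compute and a tool call to move; the robot and the scene stay as the last step left them, time stands still between calls to the robot, and variables do not carry over. Pictures are saved under pics/ and viewed, at most 10 in all, crops included, and the job is handed in when it is done.

Besides the shell and the picture viewer there is one more tool, called by a JSON object that holds its "api" and its "payload", one argument or row to a line. arm_command: Moves the arm, as the interface text tells. Its arguments: {"type":"object","properties":{"series":{"type":"string"}},"required":["series"]}

```bash
mkdir -p pics; python3 - <<'E'
from rig import arm,get_image,calibration
import cv2,numpy as np
np.set_printoptions(precision=4,suppress=True)
for n in("scene","top","wrist"):
    cv2.imwrite(f"pics/{n}0.png",get_image(n)); print(n,calibration(n))
print(arm.sense())
E
```

```text
scene {'camera_matrix': array([[401.442 ,   0.    , 282.0036],
       [  0.    , 401.442 , 209.0422],
       [  0.    ,   0.    ,   1.    ]]), 'k1': -0.0006448118532202626, 'eye': array([ 1.1701, -0.5911,  0.6709]), 'attitude': array([-0.419 ,  0.8318,  0.3234, -0.1671])}
top {'camera_matrix': array([[411.0909,   0.    , 272.0392],
       [  0.    , 411.0909, 204.4908],
       [  0.    ,   0.    ,   1.    ]]), 'k1': -0.05685394423589393, 'eye': array([ 0.5007, -0.0125,  1.3475]), 'attitude': array([-0.0414,  0.7119, -0.7001,  0.0357])}
wrist {'camera_matrix': array([[297.8684,   0.    , 281.5496],
       [  0.    , 297.8684, 206.0947],
       [  0.    ,   0.    ,   1.    ]]), 'k1': -0.026277757303231734, 'tool_from_camera': array([[-0.0011, -0.9572, -0.2894,  0.0742],
       [ 1.    , -0.0012,  0.0003,  0.0006],
       [-0.0006, -0.2894,  0.9572, -0.1262],
       [ 0.    ,  0.    ,  0.    ,  1.    ]])}
{'clock': 0.15, 'joints': array([-1.3558,  0.6292,  0.0385,  1.5181, -0.027 ,  0.9963, -0.02  ]), 'qvel': array([-0.0005, -0.0012, -0.0004, -0.0034, -0.0011,  0.0012, -0.0019]), 'effort': array([  0.0023, -56.3798,   1.2277, -19.365 ,   0.0111,   0.0075,
         0.    ]), 'tcp_pos': array([0.1799, 0.6241, 0.2476]), 'tcp_rot': array([-0.0001,  0.1399,  0.9902, -0.0008]), 'force': array([ 0.0143, -0.2601,  1.0605]), 'torque': array([ 0.0472, -0.0066,  0.0622]), 'grip_force': 0.0, 'gripper_width': 0.08514916241845813}
```

View pics/top0.png

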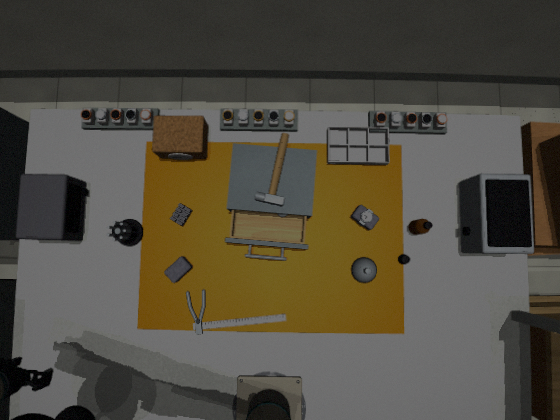

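View pics/scene0.png

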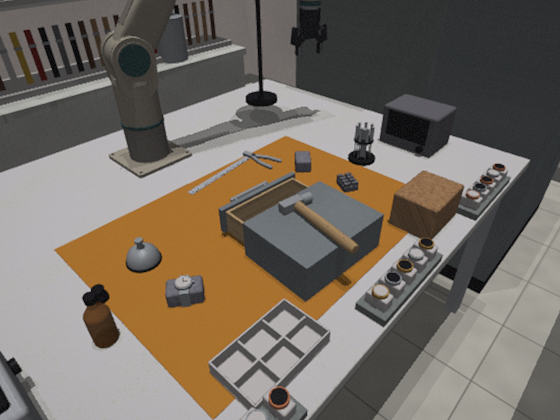

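Top view: cabinet top spans about (233,146) to (313,215), drawer front near row 243, watch about (365,216), bell about (364,269). The scene view agrees. The tin is hidden in both.

```bash
cat > h.py <<'E'
import numpy as np,cv2
from scipy.spatial.transform import Rotation as R
from rig import arm,get_image,calibration
np.set_printoptions(precision=4,suppress=True)
def q2R(q): return R.from_quat([q[1],q[2],q[3],q[0]]).as_matrix()
def cam(n,s=None):
    c=calibration(n)
    if n!="wrist": return c,np.array(c["eye"]),q2R(c["attitude"])
    s=s or arm.sense(); T=np.array(c["tool_from_camera"]); Rt=q2R(s["tcp_rot"])
    return c,s["tcp_pos"]+Rt@T[:3,3],Rt@T[:3,:3]
def pt(n,uv,z,s=None):
    c,e,A=cam(n,s); K=c["camera_matrix"]
    d=np.array([(uv[0]-K[0,2])/K[0,0],(uv[1]-K[1,2])/K[1,1]]); p=d.copy()
    for _ in range(10): p=d/(1+c["k1"]*(p@p))
    r=A@np.array([*p,1]); return e+r*(z-e[2])/r[2]
def px(n,P,s=None):
    c,e,A=cam(n,s); v=A.T@(np.asarray(P)-e); p=v[:2]/v[2]; p=p*(1+c["k1"]*(p@p)); K=c["camera_matrix"]
    return np.array([K[0,0]*p[0]+K[0,2],K[1,1]*p[1]+K[1,2]])
E
python3 - <<'E'
from h import *
im=cv2.imread("pics/top0.png")
c=im[138:288,220:420]; cv2.imwrite("pics/crop0.png",cv2.resize(c,(800,600),interpolation=cv2.INTER_CUBIC))
for uv,z in [((233,146),.1),((316,152),.1),((313,215),.1),((229,207),.1),((225.5,243),.087),((308,248),.087),((366,215),.05),((366,269),.068),((272,258),0.0),((270,385),0)]: print(uv,pt("top",uv,z))
hsv=cv2.cvtColor(im,cv2.COLOR_BGR2HSV)
mat=((hsv[...,0]>8)&(hsv[...,0]<28)&(hsv[...,1]>180)).astype(np.uint8)
for x0,y0,x1,y1,nm in[(340,195,392,240,'watch'),(340,250,392,290,'bell')]:
    m=np.zeros_like(mat);m[y0:y1,x0:x1]=1-mat[y0:y1,x0:x1]
    cs,_=cv2.findContours(m,0,2);k=max(cs,key=cv2.contourArea);print(nm,cv2.minAreaRect(k),cv2.minEnclosingCircle(k),cv2.contourArea(k))
E
```

```text
(233, 146) [0.818  0.1231 0.1   ]
(316, 152) [ 0.803  -0.1348  0.1   ]
(313, 215) [ 0.607  -0.1266  0.1   ]
(229, 207) [0.6273 0.13   0.1   ]
(225.5, 243) [0.5177 0.1391 0.087 ]
(308, 248) [ 0.5068 -0.1132  0.087 ]
(366, 215) [ 0.614  -0.2994  0.05  ]
(366, 269) [ 0.4451 -0.2945  0.068 ]
(272, 258) [ 0.4729 -0.0033  0.    ]
(270, 385) [ 0.0705 -0.0039  0.    ]
watch ((364.7691955566406, 216.84613037109375), (25.51620864868164, 18.859806060791016), 33.6900634765625) ((364.5, 217.5), 14.508718490600586) 404.5
bell ((363.5, 269.5), (25.0, 25.0), 90.0) ((363.7090148925781, 269.49285888671875), 13.031954765319824) 485.0
```

View pics/crop0.png

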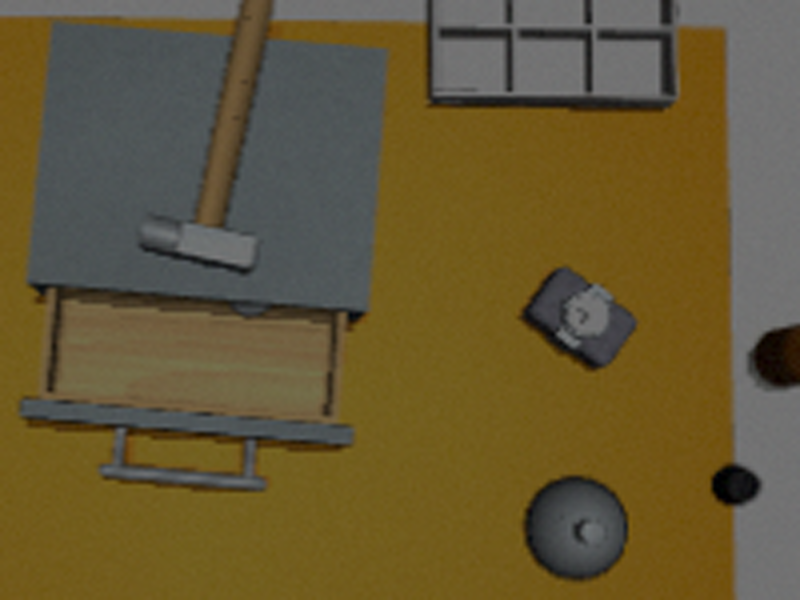

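Crop (4x): handle bar centre at (184,477), drawer front top edge from (20,405) to (352,436), tin's front edge just peeping at (250,308), so it sits right of the drawer's middle. Watch head is at (586,313) with the bracelet running (598,293) to (566,342); bell plunger at (592,530).

```bash
cat >> h.py <<'E'
def T(yaw):  # tool down with tool y at world angle yaw
    y=np.array([np.cos(yaw),np.sin(yaw),0]); z=np.array([0,0,-1.]); return np.c_[np.cross(y,z),y,z]
def plan(P,yaw,n,g,s=None):
    s=s or arm.sense(); p0=s["tcp_pos"];R0=q2R(s["tcp_rot"]);R1=T(yaw)
    if yaw is None: R1=R0
    w=R.from_matrix(R0.T@R1).as_rotvec(); d=(np.asarray(P)-p0)/n; r=R0
    for i in range(n):
        b=r.T@d/.02; print(*[f"{v+0:.2f}" for v in b],*[f"{v+0:.2f}" for v in w/n/.12],g,end="; "); r=r@R.from_rotvec(w/n).as_matrix()
    print("|max",np.abs(np.r_[R0.T@d/.02,w/n/.12]).max())
E
python3 - <<'E'
from h import *
C=lambda U,V:((U+.5)/4-.5+220,(V+.5)/4-.5+138)
for nm,U,V,z in[("hL",103,470,.0675),("hR",265,485,.0675),("ctopFL",27,285,.1),("ctopFR",368,316,.1),("ctopBL",50,24,.1),("ctopBR",388,48,.1),("panL",20,415,.0),("panfL",20,403,.087),("panfR",353,430,.087),("panrL",22,415,.087),("tinfront",250,314,.037),("dial",586,313,.05),("br1",600,292,.03),("br2",564,343,.03),("bell",592,530,.068),("loupe",736,485,.034),("stand",0,0,0)]:
    print(nm,pt("top",C(U,V),z))
print("stand",pt("top",(125,232),.125),"bottle",pt("top",(425,226),.125))
print(np.degrees(np.arctan2(.961,.277)))
plan([.475,.01,.22],-.079,32,0.5)
E
```

```text
hL [0.4817 0.0788 0.0675]
hR [ 0.4723 -0.0467  0.0675]
ctopFL [0.6214 0.1379 0.1   ]
ctopFR [ 0.602  -0.1224  0.1   ]
ctopBL [0.8256 0.1261 0.1   ]
ctopBR [ 0.8105 -0.1367  0.1   ]
panL [0.5241 0.1526 0.    ]
panfL [0.5318 0.1422 0.087 ]
panfR [ 0.5156 -0.1128  0.087 ]
panrL [0.5227 0.1404 0.087 ]
tinfront [ 0.6071 -0.0337  0.037 ]
dial [ 0.6112 -0.2998  0.05  ]
br1 [ 0.63   -0.3156  0.03  ]
br2 [ 0.5884 -0.2863  0.03  ]
bell [ 0.4417 -0.2995  0.068 ]
loupe [ 0.4771 -0.4225  0.034 ]
stand [0.8718 0.18   0.    ]
stand [0.5442 0.4381 0.125 ] bottle [ 0.5772 -0.4602  0.125 ]
73.92082762857069
-0.71 -0.79 0.04 -0.00 0.00 0.36 0.5; -0.74 -0.76 0.04 -0.00 0.00 0.36 0.5; -0.77 -0.73 0.04 -0.00 0.00 0.36 0.5; -0.80 -0.70 0.04 -0.00 0.00 0.36 0.5; -0.83 -0.66 0.04 -0.00 0.00 0.36 0.5; -0.86 -0.63 0.04 -0.00 0.00 0.36 0.5; -0.89 -0.59 0.04 -0.00 0.00 0.36 0.5; -0.91 -0.55 0.04 -0.00 0.00 0.36 0.5; -0.93 -0.51 0.04 -0.00 0.00 0.36 0.5; -0.96 -0.47 0.04 -0.00 0.00 0.36 0.5; -0.97 -0.43 0.04 -0.00 0.00 0.36 0.5; -0.99 -0.39 0.04 -0.00 0.00 0.36 0.5; -1.01 -0.34 0.04 -0.00 0.00 0.36 0.5; -1.02 -0.30 0.04 -0.00 0.00 0.36 0.5; -1.03 -0.26 0.04 -0.00 0.00 0.36 0.5; -1.04 -0.21 0.04 -0.00 0.00 0.36 0.5; -1.05 -0.17 0.04 -0.00 0.00 0.36 0.5; -1.06 -0.12 0.04 -0.00 0.00 0.36 0.5; -1.06 -0.08 0.04 -0.00 0.00 0.36 0.5; -1.06 -0.03 0.04 -0.00 0.00 0.36 0.5; -1.06 0.01 0.04 -0.00 0.00 0.36 0.5; -1.06 0.06 0.04 -0.00 0.00 0.36 0.5; -1.06 0.11 0.04 -0.00 0.00 0.36 0.5; -1.05 0.15 0.04 -0.00 0.00 0.36 0.5; -1.05 0.20 0.04 -0.00 0.00 0.36 0.5; -1.04 0.24 0.04 -0.00 0.00 0.36 0.5; -1.03 0.28 0.04 -0.00 0.00 0.36 0.5; -1.01 0.33 0.04 -0.00 0.00 0.36 0.5; -1.00 0.37 0.04 -0.00 0.00 0.36 0.5; -0.98 0.41 0.04 -0.00 0.00 0.36 0.5; -0.96 0.45 0.04 -0.00 0.00 0.36 0.5; -0.94 0.50 0.04 -0.00 0.00 0.36 0.5; |max 0.7941688695304384
```

{"api": "arm_command", "payload": {
  "series": "-0.7 -0.8 0 0 0 0.36 0.4;-0.75 -0.75 0 0 0 0.36 0.4;-0.75 -0.75 0 0 0 0.36 0.4;-0.8 -0.7 0 0 0 0.36 0.4;-0.85 -0.65 0 0 0 0.36 0.4;-0.85 -0.65 0 0 0 0.36 0.4;-0.9 -0.6 0 0 0 0.36 0.4;-0.9 -0.55 0 0 0 0.36 0.4"
}}

```text
clock: 0.95
tcp_pos: [0.2531, 0.4694, 0.2481]
tcp_rot: [-0.0, 0.309, 0.951, -0.0]
force: [-0.0, -0.2, -0.3]
gripper_width: 0.0343
grip_force: 0.0
```

{"api": "arm_command", "payload": {
  "series": "-0.95 -0.5 0 0 0 0.36 0.4;-0.95 -0.45 0 0 0 0.36 0.4;-1 -0.45 0 0 0 0.36 0.4;-1 -0.4 0 0 0 0.36 0.4;-1 -0.35 0 0 0 0.36 0.4;-1 -0.3 0 0 0 0.36 0.4;-1 -0.25 0 0 0 0.36 0.4;-1 -0.2 0 0 0 0.36 0.4"
}}

```text
clock: 1.75
tcp_pos: [0.326, 0.3161, 0.2483]
tcp_rot: [0.0, 0.469, 0.883, 0.0]
force: [-0.9, -0.3, -0.5]
gripper_width: 0.0342
grip_force: 0.0
```

{"api": "arm_command", "payload": {
  "series": "-1 -0.15 0 0 0 0.36 0.4;-1 -0.1 0 0 0 0.36 0.4;-1 -0.1 0 0 0 0.36 0.4;-1 0 0 0 0 0.36 0.4;-1 0 0 0 0 0.36 0.4;-1 0.05 0 0 0 0.36 0.4;-1 0.1 0 0 0 0.36 0.4;-1 0.15 0 0 0 0.36 0.4"
}}

```text
clock: 2.55
tcp_pos: [0.3945, 0.1708, 0.2483]
tcp_rot: [-0.0, 0.614, 0.79, 0.0]
force: [0.8, -0.1, -0.2]
gripper_width: 0.0342
grip_force: 0.0
```

```bash
python3 - <<'E'
from h import *
s=arm.sense();print(s["clock"],s["tcp_pos"],s["tcp_rot"],s["joints"],s["gripper_width"])
plan([.477,.016,.20],-.072,11,.4)
E
```

```text
2.55 [0.3945 0.1708 0.2483] [-0.      0.6136  0.7896  0.0001] [-0.7588  0.3369  0.3752  2.1043 -0.1827  0.7304 -0.0166] 0.03416601540554775
-0.77 0.19 0.22 0.00 -0.00 0.24 0.4; -0.77 0.21 0.22 0.00 -0.00 0.24 0.4; -0.76 0.23 0.22 0.00 -0.00 0.24 0.4; -0.76 0.26 0.22 0.00 -0.00 0.24 0.4; -0.75 0.28 0.22 0.00 -0.00 0.24 0.4; -0.74 0.30 0.22 0.00 -0.00 0.24 0.4; -0.73 0.32 0.22 0.00 -0.00 0.24 0.4; -0.72 0.34 0.22 0.00 -0.00 0.24 0.4; -0.71 0.36 0.22 0.00 -0.00 0.24 0.4; -0.70 0.38 0.22 0.00 -0.00 0.24 0.4; -0.69 0.40 0.22 0.00 -0.00 0.24 0.4; |max 0.7746567700457667
```

{"api": "arm_command", "payload": {
  "series": "-1 0.25 0.3 0 0 0.33 0.33;-1 0.3 0.3 0 0 0.33 0.33;-1 0.35 0.3 0 0 0.33 0.33;-1 0.4 0.3 0 0 0.33 0.33;-1 0.4 0.3 0 0 0.33 0.33;-1 0.45 0.3 0 0 0.33 0.33;-1 0.45 0.3 0 0 0.33 0.33;-1 0.5 0.3 0 0 0.33 0.33"
}}

```text
clock: 3.35
tcp_pos: [0.4739, 0.0184, 0.2]
tcp_rot: [0.0, 0.73, 0.683, 0.0]
force: [1.3, 0.1, 0.7]
gripper_width: 0.0279
grip_force: 0.0
```

```bash
python3 - <<'E'
from h import *
s=arm.sense();print(s["clock"],s["tcp_pos"],s["tcp_rot"]);im=get_image("wrist");cv2.imwrite("pics/w1.png",im)
for p in [(.4817,.0788,.062),(.4723,-.0467,.062)]: print(px("wrist",p,s))
import pickle;pickle.dump(s,open("w1.pkl","wb"))
E
```

```text
3.35 [0.4739 0.0184 0.2   ] [0.     0.7303 0.6831 0.    ]
[286.2391 132.8723]
[284.7867 264.2025]
```

View pics/w1.png

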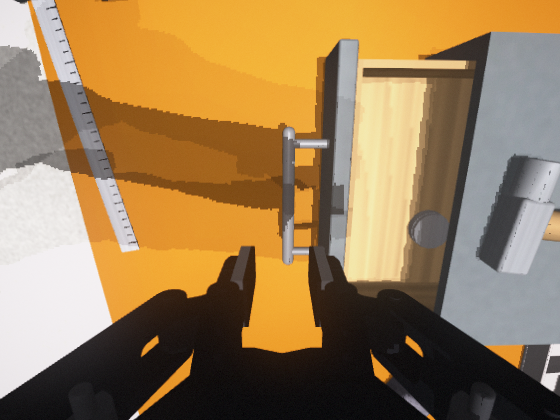

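Wrist view: handle bar from (289,131) to (288,263), nearly square with the fingers. The tin is well visible at (429,229), with wood floor clear to the left of it.

```bash
python3 - <<'E'
from h import *
import pickle
s=pickle.load(open("w1.pkl","rb"))
for n,u,z in[("hL",(289,131),.062),("hR",(288,263),.062),("tin",(429,229),.037),("panT",(357,42),.087),("panB",(346,280),.087),("cabT",(491,33),.1),("cabB",(442,342),.1)]: print(n,pt("wrist",u,z,s))
a=pt("wrist",(289,131),.062,s);b=pt("wrist",(288,263),.062,s);d=a-b;print(np.arctan2(-d[0],d[1]))
c=(a+b)/2;plan([c[0],c[1],.060],-.068,7,.33)
E
```

```text
hL [0.4842 0.0802 0.062 ]
hR [ 0.4755 -0.0456  0.062 ]
tin [ 0.6248 -0.0298  0.037 ]
panT [0.5367 0.141  0.087 ]
panB [ 0.5274 -0.0533  0.087 ]
cabT [0.6263 0.139  0.1   ]
cabB [ 0.6145 -0.1179  0.1   ]
-0.06853461085590351
0.03 0.03 1.00 0.00 0.00 -0.01 0.33; 0.03 0.03 1.00 0.00 0.00 -0.01 0.33; 0.03 0.03 1.00 0.00 0.00 -0.01 0.33; 0.03 0.03 1.00 0.00 0.00 -0.01 0.33; 0.03 0.03 1.00 0.00 0.00 -0.01 0.33; 0.02 0.03 1.00 0.00 0.00 -0.01 0.33; 0.02 0.03 1.00 0.00 0.00 -0.01 0.33; |max 0.9977756560896236
```

{"api": "arm_command", "payload": {
  "series": "0 0.05 1 0 0 0 0.33;0 0.05 1 0 0 0 0.33;0.05 0.05 1 0 0 0 0.33;0.05 0 1 0 0 0 0.33;0.05 0.05 1 0 0 0 0.33;0 0.05 1 0 0 0 0.33;0 0 1 0 0 0 0.33;0 0 0 0 0 0 0.33"
}}

```text
clock: 4.2
tcp_pos: [0.4835, 0.0217, 0.0615]
tcp_rot: [0.003, 0.73, 0.684, 0.003]
force: [1.6, 0.6, 10.1]
gripper_width: 0.028
grip_force: 3.9
```

{"api": "arm_command", "payload": {
  "series": "0 0 0 0 0 0 0;0 0 0 0 0 0 0;0 0 0 0 0 0 0;0 0 0 0 0 0 0"
}}

```text
clock: 4.6
tcp_pos: [0.4799, 0.0218, 0.0609]
tcp_rot: [0.001, 0.73, 0.684, 0.001]
force: [1.0, -0.7, 6.2]
gripper_width: 0.0089
grip_force: 58.5
```

{"api": "arm_command", "payload": {
  "series": "0 -0.2 0 0 0 0 0;0 -0.4 0 0 0 0 0;0 -0.4 0 0 0 0 0;0 -0.5 0 0 0 0 0;0 -0.4 0 0 0 0 0;0 -0.4 0 0 0 0 0;0 -0.3 0 0 0 0 0;0 0 0 0 0 0 0"
}}

```text
clock: 5.4
tcp_pos: [0.4263, 0.0256, 0.0609]
tcp_rot: [-0.0, 0.73, 0.684, -0.0]
force: [-1.5, 0.6, 9.5]
gripper_width: 0.0092
grip_force: 59.2
```

{"api": "arm_command", "payload": {
  "series": "0 0 0 0 0 0 0.33;0 0 0 0 0 0 0.33;0 0 0 0 0 0 0.33;0 0 -1 0 0 0 0.33;0 0 -1 0 0 0 0.33;0 0 -1 0 0 0 0.33;0 0 -1 0 0 0 0.33;0 0 -1 0 0 0 0.33"
}}

```text
clock: 6.2
tcp_pos: [0.4269, 0.0259, 0.161]
tcp_rot: [-0.0, 0.729, 0.684, -0.0]
force: [0.3, 0.4, 1.2]
gripper_width: 0.0281
grip_force: 0.0
```

```bash
python3 - <<'E'
from h import *
s=arm.sense();print(s["clock"],s["tcp_pos"],s["tcp_rot"],s["force"])
plan([.611,-.300,.21],np.radians(-35),18,1)
E
```

```text
6.2 [0.4269 0.0259 0.161 ] [-0.      0.7293  0.6842 -0.0002] [0.303  0.3761 1.2243]
-0.87 0.57 -0.14 -0.00 0.00 0.25 1; -0.85 0.59 -0.14 -0.00 0.00 0.25 1; -0.83 0.62 -0.14 -0.00 0.00 0.25 1; -0.82 0.64 -0.14 -0.00 0.00 0.25 1; -0.80 0.67 -0.14 -0.00 0.00 0.25 1; -0.77 0.69 -0.14 -0.00 0.00 0.25 1; -0.75 0.72 -0.14 -0.00 0.00 0.25 1; -0.73 0.74 -0.14 -0.00 0.00 0.25 1; -0.71 0.76 -0.14 -0.00 0.00 0.25 1; -0.69 0.78 -0.14 -0.00 0.00 0.25 1; -0.66 0.80 -0.14 -0.00 0.00 0.25 1; -0.64 0.82 -0.14 -0.00 0.00 0.25 1; -0.61 0.84 -0.14 -0.00 0.00 0.25 1; -0.59 0.86 -0.14 -0.00 0.00 0.25 1; -0.56 0.88 -0.14 -0.00 0.00 0.25 1; -0.53 0.89 -0.14 -0.00 0.00 0.25 1; -0.50 0.91 -0.14 -0.00 0.00 0.25 1; -0.48 0.92 -0.14 -0.00 0.00 0.25 1; |max 0.8708916638309553
```

{"api": "arm_command", "payload": {
  "series": "-0.85 0.55 -0.15 0 0 0.25 1;-0.85 0.6 -0.15 0 0 0.25 1;-0.85 0.6 -0.15 0 0 0.25 1;-0.8 0.65 -0.15 0 0 0.25 1;-0.8 0.65 -0.15 0 0 0.25 1;-0.8 0.7 -0.15 0 0 0.25 1;-0.75 0.7 -0.15 0 0 0.25 1;-0.75 0.75 -0.15 0 0 0.25 1"
}}

```text
clock: 7.0
tcp_pos: [0.5082, -0.1197, 0.1842]
tcp_rot: [-0.0, 0.806, 0.592, -0.0]
force: [-0.1, -0.2, 0.2]
gripper_width: 0.0855
grip_force: 0.0
```

{"api": "arm_command", "payload": {
  "series": "-0.7 0.75 -0.15 0 0 0.25 1;-0.7 0.8 -0.15 0 0 0.25 1;-0.65 0.8 -0.15 0 0 0.25 1;-0.65 0.8 -0.15 0 0 0.25 1;-0.6 0.85 -0.15 0 0 0.25 1;-0.6 0.85 -0.15 0 0 0.25 1;-0.55 0.9 -0.15 0 0 0.25 1;-0.55 0.9 0 0 0 0.25 1"
}}

```text
clock: 7.8
tcp_pos: [0.5909, -0.2648, 0.2052]
tcp_rot: [0.0, 0.871, 0.491, 0.0]
force: [0.4, -0.7, 0.1]
gripper_width: 0.0853
grip_force: 0.0
```

{"api": "arm_command", "payload": {
  "series": "-0.5 0.9 0 0 0 0.25 1;-0.5 0.9 0 0 0 0.25 1;0 0 0 0 0 0 1"
}}

```text
clock: 8.1
tcp_pos: [0.6103, -0.3031, 0.2047]
tcp_rot: [0.001, 0.886, 0.464, -0.001]
force: [-0.1, -0.5, -0.8]
gripper_width: 0.0855
grip_force: 0.0
```

```bash
python3 - <<'E'
from h import *
import pickle
s=arm.sense();print(s["clock"],s["tcp_pos"],s["tcp_rot"],s["joints"],s["gripper_width"]);im=get_image("wrist");cv2.imwrite("pics/w2.png",im)
top=get_image("top");cv2.imwrite("pics/top2.png",top)
print(px("wrist",[.611,-.3,.05],s))
pickle.dump(s,open("w2.pkl","wb"))
E
```

```text
8.1 [ 0.6103 -0.3031  0.2047] [ 0.0011  0.8859  0.4638 -0.0008] [ 0.0625  0.8127  0.6798  1.4774 -0.5522  1.0474  0.2616] 0.08549227896095064
[280.9576 192.382 ]
```

View pics/w2.png

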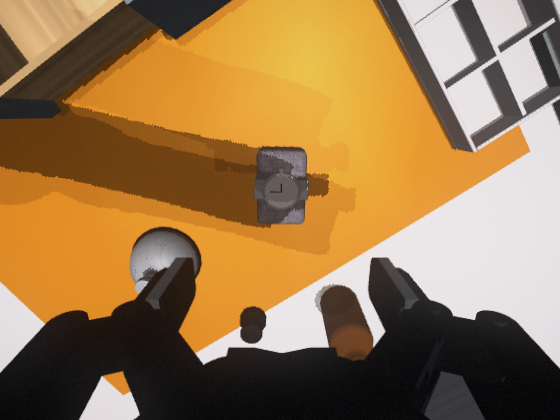

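Wrist view: the watch cushion spans (257,148)–(306,223), squared with the image, dial centre about (282,188). The fingers straddle it, with the bell, loupe and bottle clear.

```bash
python3 - <<'E'
from h import *
import pickle
s=pickle.load(open("w2.pkl","rb"))
im=cv2.imread("pics/w2.png")
print("dial",pt("wrist",(282,188),.05,s))
P=[pt("wrist",u,.04,s) for u in[(258,149),(305,149),(306,222),(258,222)]]
for p in P:print(p)
print("c",np.mean(P,0),"w",np.linalg.norm(P[1]-P[0]),"l",np.linalg.norm(P[3]-P[0]))
for a,b in((1,0),(2,3)): d=P[a]-P[b];print(np.degrees(np.arctan2(d[1],d[0])))
for a,b in((0,3),(1,2)): d=P[a]-P[b];print("long",np.degrees(np.arctan2(d[1],d[0]))-90)
print("tool",np.degrees(np.arctan2(*q2R(s["tcp_rot"])[[1,0],1])))
print("bell",pt("wrist",(140,286),.068,s))
m=(pt("wrist",(282,188),.05,s)+np.mean(P,0))/2
plan([m[0],m[1],.030],np.radians(-35),10,1)
E
```

```text
dial [ 0.6143 -0.297   0.05  ]
[ 0.616 -0.254  0.04 ]
[ 0.6532 -0.2799  0.04  ]
[ 0.6128 -0.3429  0.04  ]
[ 0.5719 -0.3145  0.04  ]
c [ 0.6135 -0.2978  0.04  ] w 0.04535067833309071 l 0.07481982157893632
-34.805995013073364
-34.82873592286997
long -36.09677601059776
long -32.7077980691916
tool -34.73454517729786
bell [ 0.4409 -0.2949  0.068 ]
0.02 0.01 0.87 -0.00 0.00 0.01 1; 0.02 0.01 0.87 -0.00 0.00 0.01 1; 0.02 0.01 0.87 -0.00 0.00 0.01 1; 0.02 0.01 0.87 -0.00 0.00 0.01 1; 0.02 0.01 0.87 -0.00 0.00 0.01 1; 0.02 0.01 0.87 -0.00 0.00 0.01 1; 0.02 0.01 0.87 -0.00 0.00 0.01 1; 0.02 0.01 0.87 -0.00 0.00 0.01 1; 0.02 0.01 0.87 -0.00 0.00 0.01 1; 0.02 0.01 0.87 -0.00 0.00 0.01 1; |max 0.8726243018984297
```

{"api": "arm_command", "payload": {
  "series": "0.1 0 1 0 0 0 1;0.1 0 1 0 0 0 1;0.05 0.05 1 0 0 0 1;0 0 1 0 0 0 1;0 0.05 1 0 0 0 1;0 0 1 0 0 0 1;0 0 1 0 0 0 1;0 0 0.8 0 0 0 1"
}}

```text
clock: 9.0
tcp_pos: [0.6143, -0.2951, 0.048]
tcp_rot: [-0.001, 0.885, 0.466, -0.0]
force: [0.1, -0.1, -0.4]
gripper_width: 0.0854
grip_force: 0.0
```

{"api": "arm_command", "payload": {
  "series": "0 0 0.5 0 0 0 1;0 0 0.4 0 0 0 1;0 0 0 0 0 0 1"
}}

```text
clock: 9.3
tcp_pos: [0.6144, -0.2966, 0.0305]
tcp_rot: [-0.001, 0.885, 0.465, -0.0]
force: [-0.9, -0.6, 0.8]
gripper_width: 0.0854
grip_force: 0.0
```

```bash
python3 - <<'E'
from h import *
s=arm.sense();print(s["clock"],s["tcp_pos"],s["tcp_rot"],s["force"])
plan([.6139,-.2974,.030],np.radians(-35),1,1)
E
```

```text
9.3 [ 0.6144 -0.2966  0.0305] [-0.0006  0.8853  0.4651 -0.0003] [-0.9202 -0.6176  0.8243]
-0.05 0.00 0.03 -0.01 -0.00 0.06 1; |max 0.06234061048336052
```

{"api": "arm_command", "payload": {
  "series": "0 0 0.3 0 0 0 1;0 0 0 0 0 0 0;0 0 0 0 0 0 0;0 0 0 0 0 0 0;0 0 0 0 0 0 0;0 0 0 0 0 0 0"
}}

```text
clock: 9.9
tcp_pos: [0.6152, -0.2975, 0.0261]
tcp_rot: [0.001, 0.885, 0.465, 0.0]
force: [-0.1, 0.6, 4.7]
gripper_width: 0.0531
grip_force: 63.9
```

{"api": "arm_command", "payload": {
  "series": "0 0 -0.5 0 0 0 0;0 0 -1 0 0 0 0;0 0 -1 0 0 0 0;0 0 -1 0 0 0 0;0 0 -1 0 0 0 0;0 0 -1 0 0 0 0;0 0 -1 0 0 0 0;0 0 -1 0 0 0 0"
}}

```text
clock: 10.7
tcp_pos: [0.6144, -0.2968, 0.1763]
tcp_rot: [-0.0, 0.885, 0.465, -0.0]
force: [-0.8, -0.4, -1.3]
gripper_width: 0.0527
grip_force: 63.4
```

```bash
python3 - <<'E'
from h import *
plan([.547,.058,.19],np.radians(86.1),20,0)
E
```

```text
0.63 -0.64 -0.03 -0.00 -0.00 -0.88 0; 0.70 -0.57 -0.03 -0.00 -0.00 -0.88 0; 0.75 -0.50 -0.03 -0.00 -0.00 -0.88 0; 0.80 -0.41 -0.03 -0.00 -0.00 -0.88 0; 0.84 -0.33 -0.03 -0.00 -0.00 -0.88 0; 0.87 -0.24 -0.03 -0.00 -0.00 -0.88 0; 0.89 -0.14 -0.03 -0.00 -0.00 -0.88 0; 0.90 -0.05 -0.03 -0.00 -0.00 -0.88 0; 0.90 0.05 -0.03 -0.00 -0.00 -0.88 0; 0.89 0.14 -0.03 -0.00 -0.00 -0.88 0; 0.87 0.23 -0.03 -0.00 -0.00 -0.88 0; 0.84 0.32 -0.03 -0.00 -0.00 -0.88 0; 0.80 0.41 -0.03 -0.00 -0.00 -0.88 0; 0.76 0.49 -0.03 -0.00 -0.00 -0.88 0; 0.70 0.57 -0.03 -0.00 -0.00 -0.88 0; 0.64 0.64 -0.03 -0.00 -0.00 -0.88 0; 0.57 0.70 -0.03 -0.00 -0.00 -0.88 0; 0.49 0.76 -0.03 -0.00 -0.00 -0.88 0; 0.41 0.81 -0.03 -0.00 -0.00 -0.88 0; 0.32 0.84 -0.03 -0.00 -0.00 -0.88 0; |max 0.8777004763453775
```

{"api": "arm_command", "payload": {
  "series": "0.65 -0.65 -0.1 0 0 -0.88 0;0.7 -0.55 -0.1 0 0 -0.88 0;0.75 -0.5 -0.1 0 0 -0.88 0;0.8 -0.4 -0.1 0 0 -0.88 0;0.85 -0.35 -0.1 0 0 -0.88 0;0.85 -0.25 -0.1 0 0 -0.88 0;0.9 -0.15 0 0 0 -0.88 0;0.9 -0.05 0 0 0 -0.88 0"
}}

```text
clock: 11.5
tcp_pos: [0.5868, -0.1544, 0.1876]
tcp_rot: [-0.0, 0.615, 0.788, -0.0]
force: [-0.6, -0.1, -1.3]
gripper_width: 0.0531
grip_force: 63.5
```

{"api": "arm_command", "payload": {
  "series": "0.9 0.05 0 0 0 -0.88 0;0.9 0.15 0 0 0 -0.88 0;0.85 0.25 0 0 0 -0.88 0;0.85 0.3 0 0 0 -0.88 0;0.8 0.4 0 0 0 -0.88 0;0.75 0.5 0 0 0 -0.88 0;0.7 0.55 0 0 0 -0.88 0;0.65 0.65 0 0 0 -0.88 0"
}}

```text
clock: 12.3
tcp_pos: [0.5593, -0.0134, 0.1876]
tcp_rot: [-0.0, 0.238, 0.971, -0.0]
force: [1.0, -0.6, -0.9]
gripper_width: 0.0529
grip_force: 63.5
```

{"api": "arm_command", "payload": {
  "series": "0.55 0.7 0 0 0 -0.88 0;0.5 0.75 0 0 0 -0.88 0;0.4 0.8 0 0 0 -0.88 0;0.3 0.85 0 0 0 -0.88 0;0 0 0 0 0 0 0;0 0 0 0 0 0 0"
}}

```text
clock: 12.9
tcp_pos: [0.5463, 0.0561, 0.1875]
tcp_rot: [0.0, 0.032, 0.999, -0.0]
force: [-0.0, 0.2, -0.7]
gripper_width: 0.0532
grip_force: 63.4
```

```bash
python3 - <<'E'
from h import *
import pickle
s=arm.sense();print(s["clock"],s["tcp_pos"],s["tcp_rot"],s["joints"],s["gripper_width"],s["grip_force"]);im=get_image("wrist");cv2.imwrite("pics/w3.png",im)
cv2.imwrite("pics/top3.png",get_image("top"))
plan([.547,.058,.19],np.radians(86.1),1,0)
pickle.dump(s,open("w3.pkl","wb"))
E
```

```text
12.9 [0.5463 0.0561 0.1875] [ 0.      0.0322  0.9995 -0.0003] [-0.2319  0.5658  0.1174  1.8671 -0.095   0.7141  1.4456] 0.0532210634728416 63.44026207923889
-0.01 0.15 -0.13 -0.01 0.00 0.02 0; |max 0.14519278245696163
```

View pics/w3.png

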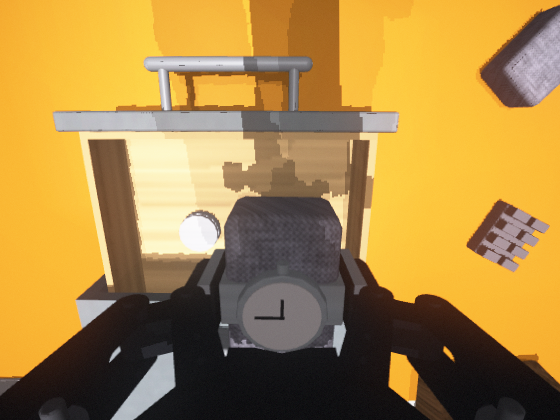

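Wrist view: the watch is held level, dial up. Drawer front rear edge is at row 132, side walls at columns 85–130 and about 350–368. Tin at (200,231), handle bar (147,64)–(312,64).

```bash
python3 - <<'E'
from h import *
import pickle
s=pickle.load(open("w3.pkl","rb"))
a=pt("wrist",(312,64),.062,s);b=pt("wrist",(147,64),.062,s);print("handle",a,b,np.linalg.norm(a-b))
d=a-b;th=np.arctan2(-d[0],d[1]);print("yaw",th)
ex=np.array([np.cos(th),np.sin(th),0]);ey=np.array([-np.sin(th),np.cos(th),0])
dc=(a+b)/2+.1375*ex
rel=lambda p:np.array([(p-dc)@ex,(p-dc)@ey])*1000
for n,u,z in[("tin",(200,231),.037),("panelback",(230,132),.087),("wallL",(89,140),.078),("wallR",(354,140),.078),("tcp",None,0)]:
    p=pt("wrist",u,z,s) if u else s["tcp_pos"]; print(n,p,rel(p))
t=dc-.020*ex+.045*ey;print(dc,t)
plan([t[0],t[1],.049],th+np.pi/2,8,0)
E
```

```text
handle [0.435  0.0878 0.062 ] [ 0.4261 -0.0404  0.062 ] 0.12848211967538306
yaw -0.06963727166073864
tin [ 0.5765 -0.0267  0.037 ] [ 11.621  -40.1296]
panelback [0.4811 0.0228 0.087 ] [-87.0153   2.6344]
wallL [ 0.4797 -0.0901  0.078 ] [ -80.5791 -110.082 ]
wallR [0.4937 0.1166 0.078 ] [-80.9567  97.1302]
tcp [0.5463 0.0561 0.1875] [-24.2634  40.4179]
[0.5677 0.0141 0.062 ] [0.5509 0.0604 0.062 ]
-0.02 0.04 0.87 -0.00 0.00 0.00 0; -0.02 0.04 0.87 -0.00 0.00 0.00 0; -0.02 0.04 0.87 -0.00 0.00 0.00 0; -0.02 0.04 0.87 -0.00 0.00 0.00 0; -0.02 0.04 0.87 -0.00 0.00 0.00 0; -0.02 0.04 0.87 -0.00 0.00 0.00 0; -0.02 0.03 0.87 -0.00 0.00 0.00 0; -0.02 0.03 0.87 -0.00 0.00 0.00 0; |max 0.8650172113141487
```

{"api": "arm_command", "payload": {
  "series": "-0.05 0.1 1 0 0 0 0;-0.05 0.1 1 0 0 0 0;-0.05 0 1 0 0 0 0;0 0 1 0 0 0 0;0 0 1 0 0 0 0;0 0 1 0 0 0 0;0 0 0.5 0 0 0 0;0 0 0 0 0 0 0"
}}

```text
clock: 13.8
tcp_pos: [0.5489, 0.0594, 0.0561]
tcp_rot: [-0.001, 0.032, 0.999, -0.001]
force: [-0.0, -0.2, -1.0]
gripper_width: 0.0528
grip_force: 63.4
```

{"api": "arm_command", "payload": {
  "series": "0 0 0.25 0 0 0 0;0 0 0.1 0 0 0 0;0 0 0.05 0 0 0 0;0 0 0 0 0 0 0"
}}

```text
clock: 14.2
tcp_pos: [0.5499, 0.0606, 0.0497]
tcp_rot: [0.0, 0.031, 1.0, 0.0]
force: [-1.0, 0.1, -0.8]
gripper_width: 0.0531
grip_force: 63.4
```

Still hanging (force −0.8); go on in 1 mm steps until it touches.

{"api": "arm_command", "payload": {
  "series": "0 0 0.05 0 0 0 0;0 0 0.05 0 0 0 0;0 0 0 0 0 0 0"
}}

```text
clock: 14.5
tcp_pos: [0.5503, 0.0606, 0.048]
tcp_rot: [0.001, 0.031, 1.0, 0.0]
force: [0.5, 0.0, 4.7]
gripper_width: 0.0533
grip_force: 63.9
```

{"api": "arm_command", "payload": {
  "series": "0 0 0.05 0 0 0 0;0 0 0 0 0 0 0"
}}

```text
clock: 14.7
tcp_pos: [0.5513, 0.0605, 0.0479]
tcp_rot: [0.002, 0.031, 1.0, 0.0]
force: [-0.5, -0.2, 11.4]
gripper_width: 0.0529
grip_force: 64.8
```

{"api": "arm_command", "payload": {
  "series": "0 0 -0.05 0 0 0 0;0 0 0 0 0 0 0.68;0 0 0 0 0 0 0.78;0 0 0 0 0 0 0.78;0 0 0 0 0 0 0.78;0 0 0 0 0 0 0.78"
}}

```text
clock: 15.3
tcp_pos: [0.5495, 0.0605, 0.0471]
tcp_rot: [-0.0, 0.031, 1.0, -0.0]
force: [-0.8, -0.0, 0.4]
gripper_width: 0.0666
grip_force: 0.0
```

{"api": "arm_command", "payload": {
  "series": "0 0 -0.3 0 0 0 0.78;0 0 -0.5 0 0 0 0.78;0 0 -1 0 0 0 0.78;0 0 -1 0 0 0 0.78;0 0 -1 0 0 0 0.78;0 0 -1 0 0 0 0.78;0 0 -1 0 0 0 0.78;0 0 -1 0 0 0 0.78"
}}

```text
clock: 16.1
tcp_pos: [0.5497, 0.0605, 0.1851]
tcp_rot: [0.0, 0.031, 1.0, 0.0]
force: [0.5, 0.5, 0.0]
gripper_width: 0.0666
grip_force: 0.0
```

```bash
python3 - <<'E'
from h import *
import pickle
s=arm.sense();print(s["clock"],s["tcp_pos"],s["tcp_rot"],s["gripper_width"]);im=get_image("wrist");cv2.imwrite("pics/w4.png",im)
pickle.dump(s,open("w4.pkl","wb"))
plan([.4305,.0237,.20],-.0697,14,.4)
E
```

```text
16.1 [0.5497 0.0605 0.1851] [0.0005 0.0312 0.9995 0.0001] 0.06656475747743931
0.42 -0.16 -0.05 0.00 0.00 0.94 0.4; 0.40 -0.21 -0.04 0.00 0.00 0.94 0.4; 0.38 -0.25 -0.04 0.00 0.00 0.94 0.4; 0.35 -0.29 -0.04 0.00 0.00 0.94 0.4; 0.31 -0.33 -0.04 0.00 0.00 0.94 0.4; 0.27 -0.36 -0.04 0.00 0.00 0.94 0.4; 0.23 -0.39 -0.04 0.00 0.00 0.94 0.4; 0.19 -0.41 -0.04 0.00 0.00 0.94 0.4; 0.14 -0.43 -0.04 0.00 0.00 0.94 0.4; 0.09 -0.44 -0.04 0.00 0.00 0.94 0.4; 0.04 -0.45 -0.04 0.00 0.00 0.94 0.4; -0.01 -0.45 -0.04 0.00 0.00 0.94 0.4; -0.06 -0.45 -0.04 0.00 0.00 0.94 0.4; -0.11 -0.44 -0.04 0.00 0.00 0.94 0.4; |max 0.939225522405546
```

View pics/w4.png

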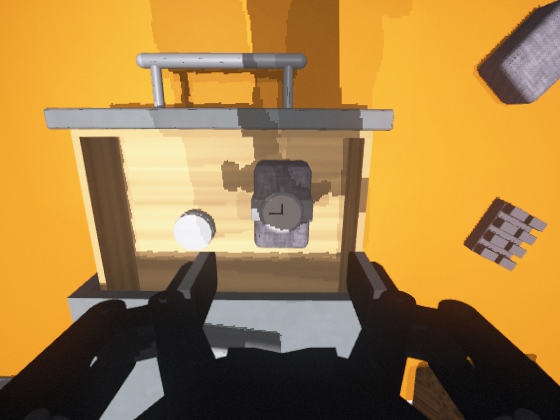

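Wrist view: the watch lies flat, dial up, at (282,205) and the tin is beside it at (195,229), both inside the walls. Next, back to the handle.

{"api": "arm_command", "payload": {
  "series": "0.4 -0.15 -0.1 0 0 0.94 0.4;0.4 -0.2 -0.1 0 0 0.94 0.33;0.4 -0.25 -0.1 0 0 0.94 0.33;0.35 -0.3 -0.1 0 0 0.94 0.33;0.3 -0.35 -0.1 0 0 0.94 0.33;0.25 -0.35 -0.1 0 0 0.94 0.33;0.25 -0.4 0 0 0 0.94 0.33;0.2 -0.4 0 0 0 0.94 0.33"
}}

```text
clock: 16.95
tcp_pos: [0.4801, 0.0395, 0.196]
tcp_rot: [0.0, 0.466, 0.885, 0.0]
force: [-0.2, -0.1, -0.6]
gripper_width: 0.0279
grip_force: 0.0
```

{"api": "arm_command", "payload": {
  "series": "0.15 -0.45 0 0 0 0.94 0.33;0.1 -0.45 0 0 0 0.94 0.33;0.05 -0.45 0 0 0 0.94 0.33;0 -0.45 0 0 0 0.94 0.33;-0.05 -0.45 0 0 0 0.94 0.33;-0.1 -0.45 0 0 0 0.94 0.33;0 -0.2 0 0 0 0 0.33;0 0 0 0 0 0 0.33"
}}

```text
clock: 17.75
tcp_pos: [0.4231, 0.0254, 0.1956]
tcp_rot: [-0.0, 0.731, 0.683, 0.0]
force: [0.4, -0.7, 0.6]
gripper_width: 0.028
grip_force: 0.0
```

```bash
python3 - <<'E'
from h import *
import pickle
im=get_image("wrist");s=arm.sense();im=get_image("wrist");print(s["clock"],s["tcp_pos"],s["tcp_rot"],s["joints"]);cv2.imwrite("pics/w5.png",im)
pickle.dump(s,open("w5.pkl","wb"))
th=-.069
for k in(-.06,.06): print(px("wrist",np.array([.4265,.0225,.062])+k*np.array([-np.sin(th),np.cos(th),0]),s))
plan([.4265,.0237,.061],-.0695,7,.33)
E
```

```text
17.8 [0.4237 0.0254 0.1956] [0.     0.7308 0.6826 0.0005] [-0.5499  0.4611  0.5936  2.185  -0.4484  0.6132  0.3002]
[284.9628 264.2589]
[285.3936 137.4302]
-0.01 0.02 0.96 0.00 -0.00 0.00 0.33; -0.01 0.02 0.96 0.00 -0.00 0.00 0.33; -0.01 0.02 0.96 0.00 -0.00 0.00 0.33; -0.01 0.02 0.96 0.00 -0.00 0.00 0.33; -0.01 0.02 0.96 0.00 -0.00 0.00 0.33; -0.01 0.02 0.96 0.00 -0.00 0.00 0.33; -0.01 0.02 0.96 0.00 -0.00 0.00 0.33; |max 0.9613199876764591
```

View pics/w5.png

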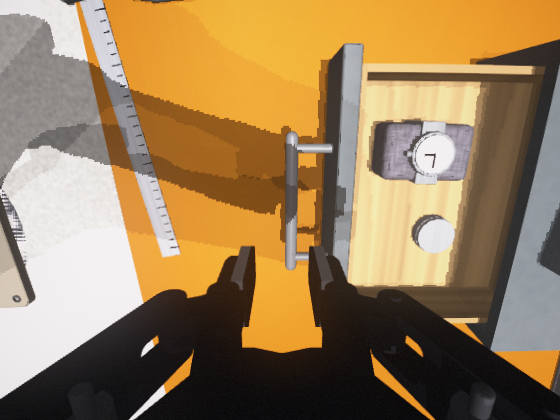

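Wrist view: bar at column 291 from row 134 to 266, about 4.5 mm further in than the grip left it. Watch and tin sit well apart in the drawer. Target bar x ≈ 0.4305.

{"api": "arm_command", "payload": {
  "series": "0 0.1 1 0 0 0 0.33;0 0.1 1 0 0 0 0.33;0 0.1 1 0 0 0 0.33;0 0.05 1 0 0 0 0.33;0 0 1 0 0 0 0.33;0 0 1 0 0 0 0.33;0 0 0.7 0 0 0 0.33;0 0 0 0 0 0 0.33"
}}

```text
clock: 18.65
tcp_pos: [0.4336, 0.0246, 0.0614]
tcp_rot: [0.001, 0.731, 0.682, 0.002]
force: [1.6, 0.5, 6.4]
gripper_width: 0.0278
grip_force: 2.2
```

{"api": "arm_command", "payload": {
  "series": "0 0 0 0 0 0 0;0 0 0 0 0 0 0;0 0 0 0 0 0 0;0 0 0 0 0 0 0"
}}

```text
clock: 19.05
tcp_pos: [0.4312, 0.0247, 0.0615]
tcp_rot: [0.0, 0.732, 0.682, 0.001]
force: [1.7, 1.0, 4.1]
gripper_width: 0.0089
grip_force: 58.6
```

{"api": "arm_command", "payload": {
  "series": "0 0.1 0 0 0 0 0;0 0.2 0 0 0 0 0;0 0.3 0 0 0 0 0;0 0.35 0 0 0 0 0;0 0.35 0 0 0 0 0;0 0.35 0 0 0 0 0;0 0.35 0 0 0 0 0;0 0.35 0 0 0 0 0"
}}

```text
clock: 19.85
tcp_pos: [0.4768, 0.0215, 0.0615]
tcp_rot: [-0.001, 0.732, 0.682, -0.0]
force: [-1.1, 0.5, 7.6]
gripper_width: 0.0089
grip_force: 58.9
```

{"api": "arm_command", "payload": {
  "series": "0 0.35 0 0 0 0 0;0 0.35 0 0 0 0 0;0 0.35 0 0 0 0 0;0 0.35 0 0 0 0 0;0 0.35 0 0 0 0 0;0 0.35 0 0 0 0 0;0 0.35 0 0 0 0 0;0 0.3 0 0 0 0 0"
}}

```text
clock: 20.65
tcp_pos: [0.5319, 0.0176, 0.0615]
tcp_rot: [-0.001, 0.732, 0.682, -0.0]
force: [-0.9, 1.0, 8.2]
gripper_width: 0.009
grip_force: 58.8
```

{"api": "arm_command", "payload": {
  "series": "0 0.25 0 0 0 0 0;0 0.2 0 0 0 0 0;0 0.15 0 0 0 0 0;0 0.15 0 0 0 0 0;0 0.15 0 0 0 0 0;0 0.15 0 0 0 0 0;0 0 0 0 0 0 0"
}}

```text
clock: 21.35
tcp_pos: [0.5534, 0.0162, 0.0615]
tcp_rot: [-0.0, 0.732, 0.682, 0.0]
force: [-0.6, 0.3, 6.2]
gripper_width: 0.0091
grip_force: 58.8
```

{"api": "arm_command", "payload": {
  "series": "0 0.15 0 0 0 0 0;0 0.15 0 0 0 0 0;0 0.15 0 0 0 0 0;0 0.1 0 0 0 0 0;0 0 0 0 0 0 0"
}}

```text
clock: 21.85
tcp_pos: [0.5642, 0.0154, 0.0616]
tcp_rot: [-0.0, 0.732, 0.682, 0.0]
force: [0.5, 1.3, 6.5]
gripper_width: 0.0088
grip_force: 58.8
```

{"api": "arm_command", "payload": {
  "series": "0 0.1 0 0 0 0 0;0 0.1 0 0 0 0 0;0 0 0 0 0 0 0"
}}

```text
clock: 22.15
tcp_pos: [0.5671, 0.0152, 0.0615]
tcp_rot: [-0.001, 0.732, 0.682, -0.0]
force: [-1.5, 0.7, 8.6]
gripper_width: 0.0088
grip_force: 59.1
```

{"api": "arm_command", "payload": {
  "series": "0 0.1 0 0 0 0 0;0 0.05 0 0 0 0 0;0 0 0 0 0 0 0"
}}

```text
clock: 22.45
tcp_pos: [0.5672, 0.0152, 0.0615]
tcp_rot: [-0.003, 0.732, 0.682, -0.002]
force: [-7.8, 1.2, 14.6]
gripper_width: 0.0087
grip_force: 59.8
```

{"api": "arm_command", "payload": {
  "series": "0 0 0 0 0 0 0.33;0 0 0 0 0 0 0.33;0 0 0 0 0 0 0.33;0 0 -1 0 0 0 0.33;0 0 -1 0 0 0 0.33;0 0 -1 0 0 0 0.33;0 0 -1 0 0 0 0;0 0 -1 0 0 0 0"
}}

```text
clock: 23.25
tcp_pos: [0.5704, 0.0147, 0.1615]
tcp_rot: [-0.001, 0.732, 0.682, -0.001]
force: [0.8, 0.0, -0.5]
gripper_width: 0.0007
grip_force: 0.0
```

{"api": "arm_command", "payload": {
  "series": "0 -1 -1 0 0 0 0;0 -1 -1 0 0 0 0;0 -1 0 0 0 0 0;0 -1 0 0 0 0 0"
}}

```text
clock: 23.65
tcp_pos: [0.4903, 0.0204, 0.2014]
tcp_rot: [-0.0, 0.732, 0.682, 0.0]
force: [-0.7, 0.2, 0.2]
gripper_width: 0.0001
grip_force: 0.0
```

```bash
python3 - <<'E'
from h import *
import pickle
s=arm.sense();im=get_image("wrist");print(s["clock"],s["tcp_pos"],s["tcp_rot"],s["joints"]);cv2.imwrite("pics/w6.png",im)
pickle.dump(s,open("w6.pkl","wb"))
for k in(-.06,.06): print(px("wrist",np.array([.5675,.013,.062])+k*np.array([.069,.9976,0]),s))
plan([.441,-.296,.13],-.57,16,0)
E
```

```text
23.65 [0.4903 0.0204 0.2014] [-0.      0.7315  0.6818  0.0001] [-0.5157  0.5411  0.6152  2.015  -0.4647  0.7255  0.3174]
[360.5059 260.5578]
[370.6209 136.1555]
-1.00 -0.07 0.22 -0.00 0.00 0.26 0; -1.00 -0.04 0.22 -0.00 0.00 0.26 0; -1.00 -0.01 0.22 -0.00 0.00 0.26 0; -1.00 0.02 0.22 -0.00 0.00 0.26 0; -1.00 0.06 0.22 -0.00 0.00 0.26 0; -1.00 0.09 0.22 -0.00 0.00 0.26 0; -0.99 0.12 0.22 -0.00 0.00 0.26 0; -0.99 0.15 0.22 -0.00 0.00 0.26 0; -0.98 0.18 0.22 -0.00 0.00 0.26 0; -0.98 0.21 0.22 -0.00 0.00 0.26 0; -0.97 0.24 0.22 -0.00 0.00 0.26 0; -0.96 0.27 0.22 -0.00 0.00 0.26 0; -0.95 0.30 0.22 -0.00 0.00 0.26 0; -0.94 0.33 0.22 -0.00 0.00 0.26 0; -0.93 0.36 0.22 -0.00 0.00 0.26 0; -0.92 0.39 0.22 -0.00 0.00 0.26 0; |max 0.9977434075414456
```

View pics/w6.png

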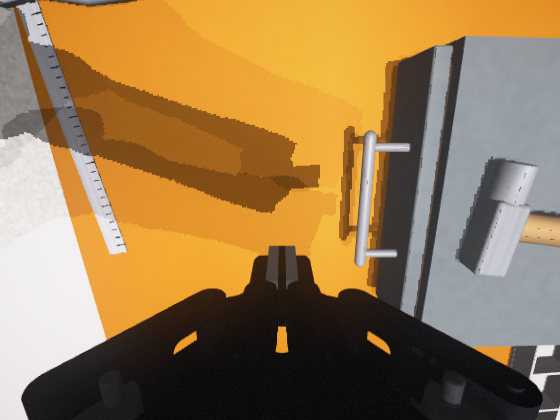

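Wrist view: the drawer looks shut, with the bar at (370,133)–(361,263) as predicted. To be certain nothing shifted on release, I'll nudge the bar from outside with the closed fingers.

{"api": "arm_command", "payload": {
  "series": "0 0.1 1 0 0 0 0;0 0.1 1 0 0 0 0;0 0.1 1 0 0 0 0;0 0.1 1 0 0 0 0;0 0.1 1 0 0 0 0;0 0.1 1 0 0 0 0;0 0 0.5 0 0 0 0;0 0.3 0 0 0 0 0"
}}

```text
clock: 24.5
tcp_pos: [0.5076, 0.019, 0.0699]
tcp_rot: [-0.002, 0.732, 0.682, -0.002]
force: [-1.0, 0.7, -0.5]
gripper_width: 0.0001
grip_force: 0.0
```

{"api": "arm_command", "payload": {
  "series": "0 0.3 0 0 0 0 0;0 0.2 0 0 0 0 0;0 0.2 0 0 0 0 0;0 0.2 0 0 0 0 0;0 0.2 0 0 0 0 0;0 0.1 0 0 0 0 0;0 0 0 0 0 0 0"
}}

```text
clock: 25.2
tcp_pos: [0.5335, 0.0173, 0.0714]
tcp_rot: [0.0, 0.732, 0.682, 0.0]
force: [-0.7, -0.7, -0.8]
gripper_width: 0.0002
grip_force: 0.0
```

{"api": "arm_command", "payload": {
  "series": "0 0.2 0 0 0 0 0;0 0.2 0 0 0 0 0;0 0.1 0 0 0 0 0;0 0.1 0 0 0 0 0;0 0 0 0 0 0 0"
}}

```text
clock: 25.7
tcp_pos: [0.5455, 0.0164, 0.0713]
tcp_rot: [0.0, 0.732, 0.682, 0.0]
force: [-0.0, -0.1, 0.8]
gripper_width: 0.0001
grip_force: 0.0
```

{"api": "arm_command", "payload": {
  "series": "0 0.1 0 0 0 0 0;0 0.1 0 0 0 0 0;0 0.1 0 0 0 0 0;0 0 0 0 0 0 0"
}}

```text
clock: 26.1
tcp_pos: [0.5493, 0.0162, 0.0712]
tcp_rot: [-0.002, 0.732, 0.682, -0.001]
force: [-5.0, 0.1, 4.2]
gripper_width: -0.0
grip_force: 3.0
```

{"api": "arm_command", "payload": {
  "series": "0 0.1 0 0 0 0 0;0 0 0 0 0 0 0"
}}

```text
clock: 26.3
tcp_pos: [0.5495, 0.0161, 0.0711]
tcp_rot: [-0.003, 0.732, 0.682, -0.002]
force: [-8.9, 1.4, 9.7]
gripper_width: -0.0003
grip_force: 5.7
```

{"api": "arm_command", "payload": {
  "series": "0 -0.4 0 0 0 0 0;0 -1 0 0 0 0 0;0 -1 -0.5 0 0 0 0;0 0 -1 0 0 0 0;0 0 -1 0 0 0 0;0 0 -1 0 0 0 0"
}}

```text
clock: 26.9
tcp_pos: [0.5057, 0.0192, 0.1421]
tcp_rot: [0.001, 0.732, 0.682, 0.0]
force: [0.2, 0.3, 0.5]
gripper_width: 0.0002
grip_force: 0.0
```

```bash
python3 - <<'E'
from h import *
import pickle
w=pickle.load(open("w6.pkl","rb"))
a=pt("wrist",(371,133),.062,w);b=pt("wrist",(361,263),.062,w);print("bar",(a+b)/2)
s=arm.sense();print(s["tcp_pos"])
for f in("top0","top2"):
    im=cv2.imread(f"pics/{f}.png");h=cv2.cvtColor(im,cv2.COLOR_BGR2HSV)
    m=((h[...,1]<130)).astype(np.uint8);
    z=np.zeros_like(m);z[250:292,340:392]=m[250:292,340:392]
    k=max(cv2.findContours(z,0,2)[0],key=cv2.contourArea);(u,v),r=cv2.minEnclosingCircle(k);print(f,pt("top",(u,v),0.005),r)
w2=pickle.load(open("w2.pkl","rb"))
print("scene",px("scene",[.441,-.297,.068]))
plan([.441,-.297,.14],-.57,16,0)
E
```

```text
bar [0.5679 0.013  0.062 ]
[0.5057 0.0192 0.1421]
top0 [ 0.4403 -0.3011  0.005 ] 12.646676063537598
top2 [ 0.4375 -0.3067  0.005 ] 32.71859359741211
scene [138.7607 237.4863]
-1.00 -0.13 0.01 0.00 -0.00 0.26 0; -1.00 -0.10 0.01 0.00 -0.00 0.26 0; -1.01 -0.07 0.01 0.00 -0.00 0.26 0; -1.01 -0.04 0.01 0.00 -0.00 0.26 0; -1.01 -0.01 0.01 0.00 -0.00 0.26 0; -1.01 0.03 0.01 0.00 -0.00 0.26 0; -1.01 0.06 0.01 0.00 -0.00 0.26 0; -1.00 0.09 0.01 0.00 -0.00 0.26 0; -1.00 0.12 0.01 0.00 -0.00 0.26 0; -1.00 0.15 0.01 0.00 -0.00 0.26 0; -0.99 0.18 0.01 0.00 -0.00 0.26 0; -0.99 0.21 0.01 0.00 -0.00 0.26 0; -0.98 0.24 0.01 0.00 -0.00 0.26 0; -0.97 0.27 0.01 0.00 -0.00 0.26 0; -0.96 0.30 0.01 0.00 -0.00 0.26 0; -0.95 0.33 0.01 0.00 -0.00 0.26 0; |max 0.9999098890456791
```

{"api": "arm_command", "payload": {
  "series": "-1 -0.1 -0.4 0 0 0.26 0;-1 -0.1 -0.4 0 0 0.26 0;-1 -0.1 -0.4 0 0 0.26 0;-1 -0.05 -0.4 0 0 0.26 0;-1 0 -0.4 0 0 0.26 0;-1 0.05 -0.4 0 0 0.26 0;-1 0.05 0 0 0 0.26 0;-1 0.1 0 0 0 0.26 0"
}}

```text
clock: 27.7
tcp_pos: [0.4733, -0.1399, 0.1898]
tcp_rot: [0.0, 0.812, 0.584, 0.0]
force: [0.1, -0.7, 0.3]
gripper_width: -0.0001
grip_force: 0.0
```

{"api": "arm_command", "payload": {
  "series": "-1 0.1 0 0 0 0.26 0;-1 0.15 0 0 0 0.26 0;-1 0.2 0 0 0 0.26 0;-1 0.2 0 0 0 0.26 0;-1 0.25 0 0 0 0.26 0;-1 0.25 0 0 0 0.26 0;-0.95 0.3 0 0 0 0.26 0;-0.9 0.3 0 0 0 0.26 0"
}}

```text
clock: 28.5
tcp_pos: [0.4392, -0.2977, 0.1895]
tcp_rot: [0.0, 0.878, 0.478, -0.0]
force: [-0.4, -0.0, -0.7]
gripper_width: 0.0002
grip_force: 0.0
```

{"api": "arm_command", "payload": {
  "series": "0 0 0 0 0 0 0;0 0 0 0 0 0 0"
}}

```text
clock: 28.7
tcp_pos: [0.4396, -0.296, 0.1893]
tcp_rot: [-0.0, 0.878, 0.479, 0.0]
force: [0.4, 0.5, 0.5]
gripper_width: 0.0001
grip_force: 0.0
```

```bash
python3 - <<'E'
from h import *
import pickle
s=arm.sense();im=get_image("wrist");print(s["clock"],s["tcp_pos"],s["tcp_rot"]);cv2.imwrite("pics/w7.png",im[60:360,80:480].repeat(2,0).repeat(2,1))
pickle.dump(s,open("w7.pkl","wb"));print(px("wrist",[.441,-.297,.068],s))
E
```

```text
28.7 [ 0.4396 -0.296   0.1893] [-0.0004  0.8777  0.4793  0.    ]
[284.5697 205.7342]
```

View pics/w7.png

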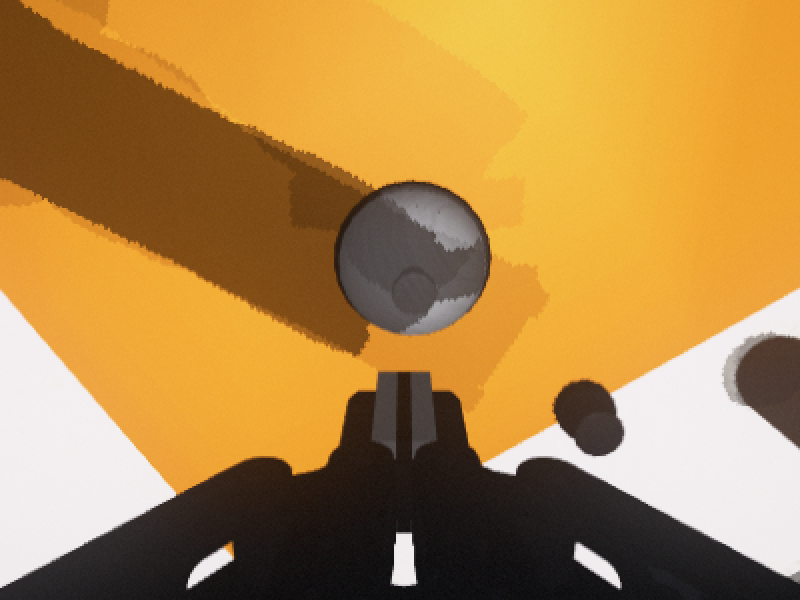

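Wrist crop (2x, offset 80,60): plunger top at (414,291), which is (287,205) in the full image, about 2 mm along tool +y from my estimate. The loupe and bottle are clear.

{"api": "arm_command", "payload": {
  "series": "0 0.1 0.8 0 0 0 0;0 0.1 0.9 0 0 0 0;0 0 0.9 0 0 0 0;0 0 0.9 0 0 0 0;0 0 0.8 0 0 0 0;0 0 0.6 0 0 0 0;0 0 0.2 0 0 0 0;0 0 0 0 0 0 0"
}}

```text
clock: 29.55
tcp_pos: [0.4434, -0.2974, 0.087]
tcp_rot: [-0.0, 0.877, 0.48, -0.0]
force: [-0.2, -0.5, -0.5]
gripper_width: -0.0002
grip_force: 0.0
```

{"api": "arm_command", "payload": {
  "series": "0 0 0.1 0 0 0 0;0 0 0.1 0 0 0 0;0 0 0.1 0 0 0 0;0 0 0 0 0 0 0"
}}

```text
clock: 29.95
tcp_pos: [0.4439, -0.2982, 0.0817]
tcp_rot: [0.001, 0.877, 0.48, 0.0]
force: [1.0, -0.4, 3.7]
gripper_width: -0.0003
grip_force: 1.5
```

{"api": "arm_command", "payload": {
  "series": "0 0 0.1 0 0 0 0;0 0 0.1 0 0 0 0;0 0 0 0 0 0 0"
}}

```text
clock: 30.25
tcp_pos: [0.4439, -0.2982, 0.078]
tcp_rot: [0.0, 0.877, 0.48, 0.001]
force: [-0.5, 1.7, 9.9]
gripper_width: -0.0001
grip_force: 4.6
```

{"api": "arm_command", "payload": {
  "series": "0 0 0.05 0 0 0 0;0 0 0.05 0 0 0 0;0 0 0 0 0 0 0"
}}

```text
clock: 30.55
tcp_pos: [0.444, -0.2982, 0.0777]
tcp_rot: [0.001, 0.877, 0.48, 0.001]
force: [-2.3, 3.5, 26.0]
gripper_width: -0.0001
grip_force: 13.1
```

{"api": "arm_command", "payload": {
  "series": "0 0 -0.4 0 0 0 0;0 0 -0.6 0 0 0 0;0 0 -1 0 0 0 0;0 0 -1 0 0 0 0;0 0 -1 0 0 0 0;0 0 -1 0 0 0 0;0 0 0 0 0 0 0"
}}

```text
clock: 31.25
tcp_pos: [0.4441, -0.2988, 0.1774]
tcp_rot: [0.002, 0.877, 0.48, 0.001]
force: [-0.3, 0.8, -0.4]
gripper_width: 0.0
grip_force: 0.0
```

```bash
python3 - <<'E'
from rig import arm,workorder
s=arm.sense();print(s["clock"],s["tcp_pos"],s["force"]);print(workorder.hand_in())
E
```

```text
31.25 [ 0.444116   -0.29880542  0.17736595] [-0.32457849  0.76024066 -0.35455969]
the job is handed in; nothing more can be done
None
```

The job is handed in at about 31 s: the watch was set down flat, dial up, beside the tin, the drawer is shut against its stop, and the bell plunger was pressed to its stop and released.

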